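Close the wing valve on a gas manifold and bleed the line

TASK

On the gas manifold, close the valve that has the wing-shaped handle: turn it clockwise until it sits firmly shut, finger-tight, without forcing it. Then press the black bleed button at the end of the manifold well down and let it come back up. Do not touch the three round knobs beside it, and leave the bottle, dish and cork where they are.

Things in the scene. Friction and masses are not known exactly. Their poses are not given: they have to be found in the camera images.
- manifold: fixed aluminium bar, 40 mm (x) by 310 mm (y), top 46 mm above the bench. Origin: centre of the underside; y along the row to the left end, x away from the robot. 22 mm hose barbs in front. Four valves on top at y = +113, +55, -3, -61 mm (58 mm apart), in an order that varies; bleed button at y = -132 mm, the right-hand end
- wing_grip (a point): black wing handle of the valve to close: upright bar 36 mm long, 12 mm thick, 26 mm high, on a round hub 24 mm across. This point: on the turning axis, mid height of the bar, 85 mm above the bench; x along the 36 mm, y across the 12 mm, z up. Turns freely (0.03 N m) clockwise seen from above, for about 0.5 to 1.5 rad until it meets the seat
- seat (a joint): how far the hidden soft seat in that valve has been squeezed by the handle, rad: 0 until the handle meets it; 0.02 to 0.12 is properly shut, more spoils it. Once let go it keeps what it was given, but from above 0.037 it springs back to about 0.037
- bleed_top (a point): centre of the top of the black bleed button, 22 mm across, 65 mm above the bench, on the manifold's right-hand end
- bleed (a joint): travel of the bleed button, m: 0 up, 0.007 fully down (5 N there); a spring returns it. Pressed well down means past 0.0045 (about 4 N)
- valve_b: a neighbour valve with a black round knurled knob 32 mm across, its top 96 mm above the bench; it must not be touched. Origin on its axis, 46 mm above the bench, on the bar's top
- valve_c: a neighbour valve with a black round knurled knob 32 mm across, its top 96 mm above the bench; it must not be touched. Origin on its axis, 46 mm above the bench, on the bar's top
- valve_d: a neighbour valve with a black round knurled knob 32 mm across, its top 96 mm above the bench; it must not be touched. Origin on its axis, 46 mm above the bench, on the bar's top
- valve_a: brass body of the valve to close, below the wing handle. Origin on its axis, on the bar's top, 46 mm above the bench. Where its seat is met differs each time and cannot be seen, only felt: the turning moment jumps from 0.03 to 0.15 N m, then grows by 4 N m per rad; held still, it reads up to 0.15 less. Tight from 0.25 N m; over 0.45 spoils it; aim for 0.35
- dropper_bottle: loose brown dropper bottle, 33 mm across, 79 mm high, standing behind the manifold. Origin: centre of the underside
- petri_dish: loose glass dish, 78 mm across, 15 mm high, behind the manifold. Origin: centre of the underside
- cork: loose cork, 27 mm across, 26 mm high, in front of the manifold. Origin: centre of the underside

How it is judged:
On the way, in this order (a step that is already met when the one before it is completed fails the run):
1. the wing valve is shut: its seat is squeezed past 0.02 rad (value of joint seat between 0.02 and 0.12 rad), for 0.2 s.
2. the bleed button is pressed well down, past 4.5 mm (value of joint bleed above 0.0045 m), for 0.1 s.
At the end, for the whole second after the job is handed in: The wing valve is shut with its seat squeezed between 0.02 and 0.12 rad, the bleed button is back up (within 1 mm), and the bottle, dish and cork are within 30 mm of where they stood (all of step 1 and value of joint bleed below 0.001 m and distance of each of dropper_bottle, petri_dish, cork from where it was at the start of the episode below 0.03 m); the robot touches nothing.
It fails at once if the seat of the wing valve is spoilt by overtightening (squeezed past 0.12 rad) (value of joint seat above 0.12 rad).
It fails at once if a round knob or its valve is touched (more than 1 N) (contact force between any of valve_b, valve_c, valve_d and anything else above 1 N).
It fails at once if the bleed button is pressed (over 2 mm) while the wing valve is not shut (value of joint bleed above 0.002 m and value of joint seat below 0.015 rad).
It fails at once if the bottle, the dish or the cork is displaced by more than 30 mm (distance of any of dropper_bottle, petri_dish, cork from where it was at the start of the episode above 0.03 m).
It also fails if it takes over 61 s, if anything falls off the work surface, if the arm or the gripper's body presses on something with over 40 N, if the wrist force passes 120 N, or if a joint passes its speed limit or range.

ROBOT

A 6-joint arm with a two-finger parallel gripper is mounted at the origin on a cart in front of the work surface, level with it; the furniture and walls round the work are solid. World frame = base frame: x ahead of the robot, y to its left, z up, the work surface at z = 0. Lengths are in m, angles in rad, forces in N, time in s.
With the tool pointing down it reaches from about 0.35 to 0.975 m from the base axis. Payload 17.4 kg.
Tool frame: the origin (TCP) lies between the finger pads; the fingertips stand 17 mm ahead of it and the grasp point (between the pads) lies 2 mm behind it (robot.tip_reach is the distance from the TCP to the fingertips, in m); x points along the fingers, y is the direction in which the jaws open and shut, and the axes are right-handed (so a half turn about x gives the same grasp; the last joint's range is limited). The gripper opens to 85 mm and grips with 20 to 120 N. Pads are 22 mm wide; open, the fingers measure 114 mm over their backs; the gripper's body (76 mm by 85 mm) begins 54 mm behind the grasp point. The pads swing forward as they close: fully open they stand 13 mm farther back than shut.
Start: joints at [1.247, 0.116, 1.442, -0, 1.584, -0.038], TCP at [0.19, 0.648, 0.248] pointing down, gripper open.
Joint ranges: [-2.83, 2.83], [-0.83, 2.19], [0.07, 2.5], [-1.14, 4.28], [0.01, 3], [-2.97, 2.97]. Speed limits (rad/s): [1.89, 1.89, 2.22, 3.14, 3.14, 3.14].

INTERFACE

Orientations are given as a unit quaternion [x, y, z, w].
In Python, from plant import robot, vision gives the robot as it stands.
- The arm moves only by the tool send_rows, never from a script. Its argument "motion" is a list of rows, each an object with "jaw": the finger opening in m, from 0 to 0.0854; "translation": the shift along the world's x, y, z in m, a list of three; "dr": the turn, a rotation vector about the world's x, y, z in degrees, a list of three. In form: [{"jaw": jaw, "translation": [dx, dy, dz], "dr": [wx, wy, wz]}, ...]. A call has 1 to 5 rows; each row is the pose to reach, as a shift and turn from the pose measured when the call began; what a row does not reach only later rows make up. A row lasts 1/8 s, in which the tool goes at most 62.5 mm and 10.7 degrees, less where a joint would pass 70% of its speed; a pose out of reach is approached as far as the arm can. A call with a gripper value outside its range is refused whole. The fingers move at their own pace and stop on an object; "newtons" is the grip in N (left out, the last holds). Time passes only in rows, so rows that repeat a pose let the fingers close. It gives the time, the measured TCP pose, the force and the opening at its end, in the units of the state.
- robot.state(): the state, without advancing time (a new reading comes with each control period).
- vision.camera(name): name is "scene" or "top" or "wrist"; returns a dict with "pixels" (400x640x3 uint8, blue, green, red), "vertical_fov" (degrees; the focal length in pixels is half the picture's height over the tangent of half this angle, whatever the lens; pixels are square), "cx", "cy" (the principal point, pixels), "world_from_camera" (4x4, takes a point from camera to world coordinates); the wrist camera has in their place "mount" (4x4, takes a point from camera to tool coordinates, whose origin is the TCP and whose axes are the tool frame's). Camera axes: x right, y up, looking along -z (the intrinsics and any distortion apply to the point x, -y, -z); pixel columns grow to the right and rows downward; lengths in m; the calibration is good to about 2 mm. A picture is of the moment at which its call begins: read the wrist's pose just before it. There is no depth.
- robot.close_job(): hands the job in, once; it reports no verdict.
Trained networks look in a picture, given as the dict that the camera call returned (one of the last four; its "shot" number tells which), for a name from the list of things; names that differ only in an ending like _2 or _b are one class to them, and where a whole thing is asked for, a point or a joint stands for the part that bears it (a point fixed in the world has none). Each returns a list of dicts, best first, with "confidence" (0 to 1); they miss things now and then, are a little off and sometimes report something else, mostly with a low value. They report only what shows in the picture. A call takes as long as a camera call.
- vision.cut_out(picture, query): "pixels" (400x640 bool, what is visible of it).
- vision.pinpoint(picture, query): "position" ([x, y, z] in m, in the coordinates of the camera as it stood for that picture, good to about 4 mm: a listed point, or the origin of a listed thing).
The state is a dict: "time_s": time; "joint_positions": joint angles; "joint_vel": joint speeds; "tau": joint torques, N m; "eef_pos": TCP position; "tool_rot": TCP orientation; "ft_force": force on the tool from outside, world axes, zero at the start; "ft_torque": the same for the moment, N m; "finger_gap": opening from 0.0 (shut) to 1.0 (fully open).
Only numpy, scipy, OpenCV 4.12 (cv2) and the standard library are available. Lean on these libraries where they do the work, as an engineer would, in place of code of your own. Each camera call takes 0.05 s, during which the arm holds its last target. There are 200 camera calls.

## Working session

There is one attempt and no reset: what is moved stays moved. The work goes in short steps, Python scripts to look and compute and a tool call to move; the robot and the scene stay as the last step left them, time stands still between calls to the robot, and variables do not carry over. Pictures are saved under pics/ and viewed, about 8 in all and at most 12, crops included, and the job is handed in when it is done.

Besides the shell and the picture viewer there is one more tool, called after "Call:" as name(argument=value, ...), one argument or row to a line, values as JSON. send_rows: Moves the arm, as the interface text tells. Its arguments: {"type":"object","properties":{"motion":{"type":"array"},"newtons":{"type":"number"}},"required":["motion"]}

```bash
mkdir -p pics; cat > h.py <<'E'
import numpy as np, cv2
from scipy.spatial.transform import Rotation as R
from plant import robot, vision
def look(name, queries=(), save=None):
    s=robot.state(); p=vision.camera(name)
    if name=="wrist":
        T=np.eye(4); T[:3,:3]=R.from_quat(s["tool_rot"]).as_matrix(); T[:3,3]=s["eef_pos"]; M=T@np.array(p["mount"])
    else: M=np.array(p["world_from_camera"])
    if save: cv2.imwrite("pics/"+save,p["pixels"])
    for q in queries:
        for d in vision.pinpoint(p,q)[:4]:
            print(name,q,round(d["confidence"],2),np.round((M@np.append(d["position"],1))[:3],4))
    return p,M
def st():
    s=robot.state(); 
    for k in s: print(k,np.round(s[k],4))
E
python3 - <<'E'
from h import *
st()
q=["wing_grip","bleed_top","valve_b","valve_a","manifold","dropper_bottle","petri_dish","cork"]
for n in("top","scene"):
    p,M=look(n,q,n+"0.png"); print({k:p[k] for k in p if k!="pixels"})
E
```

```text
time_s 0.0
joint_positions [ 1.2472  0.1165  1.4423 -0.      1.584  -0.0378]
joint_vel [-0.0002  0.0007  0.0001  0.0004 -0.0007  0.0005]
tau [ 1.80000e-03 -7.32055e+01 -6.32457e+01 -1.00000e-04  7.10000e-03
  0.00000e+00]
eef_pos [0.1902 0.6475 0.2476]
tool_rot [ 0.1003  0.7    -0.1011  0.6998]
ft_force [-0.118   0.3308  0.1599]
ft_torque [-0.0205 -0.0809  0.0087]
finger_gap 1.0001
top wing_grip 0.52 [0.5525 0.2399 0.0837]
top bleed_top 0.47 [ 0.5364 -0.0089  0.0649]
top valve_b 0.75 [0.5563 0.2424 0.0479]
top valve_b 0.74 [0.5489 0.0629 0.0501]
top valve_b 0.51 [0.5499 0.1208 0.0418]
top valve_a 0.75 [0.5563 0.2424 0.0479]
top valve_a 0.74 [0.5489 0.0629 0.0501]
top valve_a 0.51 [0.5499 0.1208 0.0418]
top manifold 0.78 [0.546  0.1258 0.0027]
top dropper_bottle 0.87 [0.6433 0.2264 0.0018]
top dropper_bottle 0.31 [0.543  0.0632 0.0496]
top petri_dish 0.68 [0.6533 0.0695 0.0042]
top cork 0.69 [ 0.4354  0.0901 -0.0032]
{'vertical_fov': 48.55522026456097, 'cx': 319.34848045246457, 'cy': 202.63058758364687, 'world_from_camera': array([[-0.00145349,  0.99392465, -0.11005305,  0.44639558],

[... 588 characters left out ...]
alve_a 0.69 [0.5509 0.1221 0.0477]
scene valve_a 0.62 [0.5426 0.0618 0.04  ]
scene manifold 0.94 [5.493e-01 1.265e-01 2.000e-04]
scene manifold 0.55 [6.514e-01 7.090e-02 2.000e-04]
scene dropper_bottle 0.67 [ 6.448e-01  2.234e-01 -2.000e-04]
scene petri_dish 0.72 [ 0.5494  0.1254 -0.0014]
scene petri_dish 0.58 [0.6551 0.0707 0.0016]
{'vertical_fov': 44.87164894852703, 'cx': 317.96182003995006, 'cy': 199.75812297531024, 'world_from_camera': array([[-0.55066489,  0.37881757, -0.74381814, -0.13282446],
       [-0.83434636, -0.2229035 ,  0.50416286,  0.53923839],
       [ 0.02518608,  0.89822674,  0.43881019,  0.4668608 ],
       [ 0.        ,  0.        ,  0.        ,  1.        ]]), 'shot': 2}
```

```bash
python3 - <<'E'
import cv2,numpy as np
a=cv2.imread("pics/top0.png"); b=cv2.imread("pics/scene0.png")
# wing crop in top
import h
p,M=h.look("top")
f=200/np.tan(np.radians(p["vertical_fov"]/2))
def uv(w):
    c=np.linalg.inv(M)@np.append(w,1); return p["cx"]+f*c[0]/-c[2], p["cy"]-f*c[1]/-c[2]
u,v=map(int,uv([.555,.238,.098])); print(u,v)
crop=cv2.resize(a[v-30:v+30,u-40:u+40],(400,300),interpolation=cv2.INTER_CUBIC)
o=np.zeros((550,640,3),np.uint8); o[:250]=cv2.resize(b,(400,250))[:, :][:, :].copy() if 0 else 0
o=np.vstack([np.hstack([cv2.resize(a,(400,250)),cv2.resize(b,(400,250))]),np.hstack([crop,np.zeros((300,400,3),np.uint8)])])
u2,v2=0,0
cv2.imwrite("pics/c1.png",o)
E
```

```text
244 193
```

View pics/c1.png

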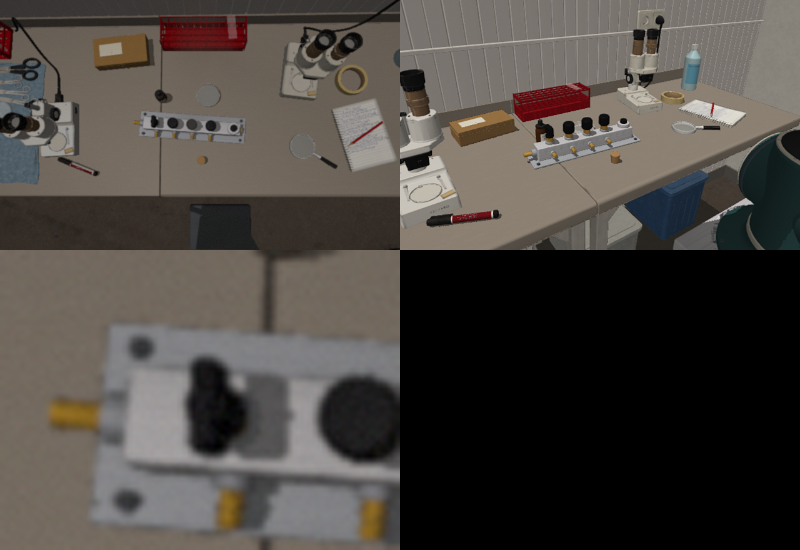

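Call:
send_rows(
  motion=[
    {"jaw":0.03,"translation":[0.02,-0.06,0.01],"dr":[0,0,3]},
    {"jaw":0.03,"translation":[0.04,-0.12,0.02],"dr":[0,0,6]},
    {"jaw":0.03,"translation":[0.065,-0.175,0.03],"dr":[0,0,9]},
    {"jaw":0.03,"translation":[0.09,-0.23,0.03],"dr":[0,0,12]},
    {"jaw":0.03,"translation":[0.12,-0.275,0.03],"dr":[0,0,12]},
  ],
  newtons=20,
)

```text
time_s: 1.58
eef_pos: [0.3106, 0.3707, 0.2788]
tool_rot: [0.027, 0.706, -0.026, 0.707]
ft_force: [0.9, 0.9, 0.1]
finger_gap: 0.354
```

Call:
send_rows(
  motion=[
    {"jaw":0.03,"translation":[0.05,-0.035,0],"dr":[0,0,0]},
    {"jaw":0.03,"translation":[0.1,-0.07,0],"dr":[0,0,0]},
    {"jaw":0.03,"translation":[0.15,-0.1,0],"dr":[0,0,0]},
    {"jaw":0.03,"translation":[0.2,-0.13,-0.02],"dr":[0,0,0]},
    {"jaw":0.03,"translation":[0.2,-0.13,-0.05],"dr":[0,0,0]},
  ],
)

```text
time_s: 2.2
eef_pos: [0.5133, 0.2385, 0.2284]
tool_rot: [0.028, 0.706, -0.028, 0.707]
ft_force: [-0.1, -0.5, -0.8]
finger_gap: 0.351
```

```bash
python3 - <<'E'
from h import *
p,M=look("wrist",["wing_grip","valve_b","bleed_top"],"w1.png"); print(np.round(p["mount"],3), p["vertical_fov"])
s=robot.state(); print(np.round(s["joint_positions"],3),np.round(s["ft_force"],2),np.round(s["ft_torque"],3),robot.tip_reach)
f=200/np.tan(np.radians(p["vertical_fov"]/2))
c=vision.cut_out(p,"wing_grip")
def ray(u,v,z):
    d=M[:3,:3]@np.array([(u-p["cx"])/f,-(v-p["cy"])/f,-1]); o=M[:3,3]; return o+d*(z-o[2])/d[2]
for m in c[:2]:
    k=m["pixels"].astype(np.uint8); pts=cv2.findNonZero(k); r=cv2.minAreaRect(pts); print(m["confidence"],r)
    print(np.round([ray(u,v,.098)[:2] for u,v in cv2.boxPoints(r)],4))
E
```

```text
wrist wing_grip 0.84 [0.5586 0.2367 0.0841]
wrist valve_b 0.94 [0.5611 0.239  0.0439]
wrist valve_b 0.76 [0.5524 0.1221 0.045 ]
wrist valve_b 0.67 [0.554  0.1818 0.0431]
wrist valve_b 0.58 [0.543  0.0644 0.0472]
wrist bleed_top 0.84 [ 0.5378 -0.0075  0.0684]
wrist bleed_top 0.4 [0.5547 0.1811 0.0439]
[[-0.     0.311 -0.95  -0.125]
 [ 1.     0.    -0.     0.001]
 [ 0.    -0.95  -0.311 -0.079]
 [ 0.     0.     0.     1.   ]] 59.474139224198936
[ 3.950e-01 -1.210e-01  1.708e+00  1.000e-03  1.553e+00 -1.100e+00] [ 0.13 -1.15  1.17] [ 0.002 -0.044  0.006] 0.017
0.56 ((318.0, 242.5), (49.0, 26.0), 90.0)
[[0.5298 0.2298]
 [0.5314 0.25  ]
 [0.5741 0.2472]
 [0.5724 0.226 ]]
```

View pics/w1.png

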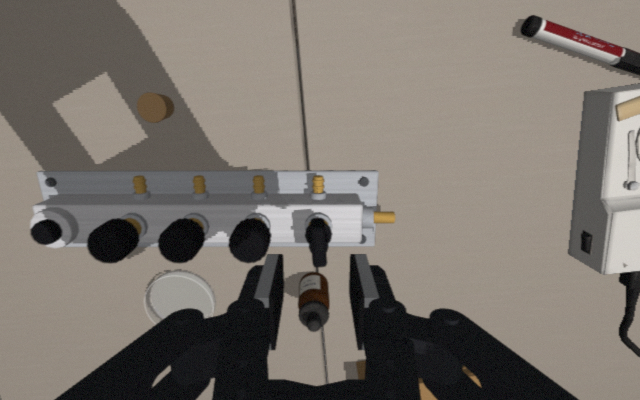

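Call:
send_rows(
  motion=[
    {"jaw":0.03,"translation":[0.0435,-0.001,-0.02],"dr":[0,0,0]},
    {"jaw":0.03,"translation":[0.0435,-0.001,-0.065],"dr":[0,0,0]},
    {"jaw":0.03,"translation":[0.0435,-0.001,-0.1],"dr":[0,0,0]},
    {"jaw":0.03,"translation":[0.0435,-0.001,-0.115],"dr":[0,0,0]},
    {"jaw":0.03,"translation":[0.0435,-0.001,-0.115],"dr":[0,0,0]},
  ],
)

```text
time_s: 3.08
eef_pos: [0.554, 0.2406, 0.1161]
tool_rot: [0.027, 0.706, -0.025, 0.708]
ft_force: [0.5, 0.6, -0.2]
finger_gap: 0.35
```

```bash
python3 - <<'E'
from h import *
p,M=look("wrist",["wing_grip"],"w2.png"); st()
look("scene",["wing_grip"],"s2.png")
a=cv2.imread("pics/w2.png")[150:400,160:480]; b=cv2.imread("pics/s2.png")[120:260,160:400]
cv2.imwrite("pics/c2.png",np.hstack([cv2.resize(a,(400,312)),cv2.resize(b,(400,312))]))
E
```

```text
wrist wing_grip 0.68 [0.5589 0.2381 0.0847]
time_s 3.175
joint_positions [ 3.6690e-01  2.6700e-02  1.7509e+00  6.0000e-04  1.3590e+00 -1.1298e+00]
joint_vel [-0.0031 -0.0051 -0.0014  0.0003 -0.0006 -0.0006]
tau [ 9.24000e-02 -6.06787e+01 -5.85521e+01  4.90000e-03 -2.99000e-02
  1.10000e-03]
eef_pos [0.5546 0.2406 0.1174]
tool_rot [ 0.0271  0.705  -0.0253  0.7082]
ft_force [ 0.6486 -0.4888  0.4262]
ft_torque [-0.0092  0.0401  0.0288]
finger_gap 0.3493
scene wing_grip 0.8 [0.5572 0.2354 0.0861]
```

View pics/c2.png

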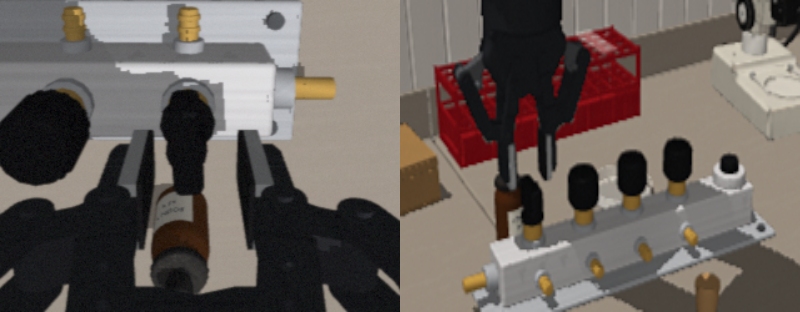

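Call:
send_rows(
  motion=[
    {"jaw":0.03,"translation":[0.003,-0.003,-0.01],"dr":[0,0,0]},
    {"jaw":0.03,"translation":[0.003,-0.003,-0.02],"dr":[0,0,0]},
    {"jaw":0.03,"translation":[0.003,-0.003,-0.0245],"dr":[0,0,0]},
    {"jaw":0.03,"translation":[0.003,-0.003,-0.0245],"dr":[0,0,0]},
    {"jaw":0.03,"translation":[0.003,-0.003,-0.0245],"dr":[0,0,0]},
  ],
)

```text
time_s: 3.9
eef_pos: [0.5577, 0.2375, 0.0929]
tool_rot: [0.027, 0.705, -0.025, 0.708]
ft_force: [-0.5, -0.6, -0.1]
finger_gap: 0.353
```

Call:
send_rows(
  motion=[
    {"jaw":0.02,"translation":[0,0,0],"dr":[0,0,0]},
    {"jaw":0.012,"translation":[0,0,0],"dr":[0,0,0]},
    {"jaw":0.005,"translation":[0,0,0],"dr":[0,0,0]},
    {"jaw":0.005,"translation":[0,0,0],"dr":[0,0,0]},
    {"jaw":0.005,"translation":[0,0,0],"dr":[0,0,0]},
  ],
  newtons=20,
)

```text
time_s: 4.53
eef_pos: [0.5576, 0.2371, 0.0932]
tool_rot: [0.027, 0.705, -0.026, 0.708]
ft_force: [-3.5, -5.5, 5.2]
finger_gap: 0.136
```

```bash
cat > t.py <<'E'
from h import *
s=robot.state(); c=np.array([.5575,.2375]); 
y=R.from_quat(s["tool_rot"]).as_matrix()[:,1]
F=s["ft_force"];T=s["ft_torque"];r=np.array(s["eef_pos"][:2])-c
print("t",s["time_s"],"p",np.round(s["eef_pos"],4),"yaw",round(np.degrees(np.arctan2(-y[0],y[1])),2),"F",np.round(F,2),"T",np.round(T,3),"Maxis",round(T[2]+r[0]*F[1]-r[1]*F[0],3),"gap",round(s["finger_gap"],4),"j6",round(s["joint_positions"][5],3))
E
python3 t.py
```

```text
t 4.525 p [0.5576 0.2371 0.0932] yaw -4.26 F [-3.49 -5.53  5.25] T [-1.013  0.638  0.041] Maxis 0.039 gap 0.136 j6 -1.136
```

Call:
send_rows(
  motion=[
    {"jaw":0.005,"translation":[0,-0.0005,0],"dr":[0,0,-3]},
    {"jaw":0.005,"translation":[0,-0.0005,0],"dr":[0,0,-6]},
    {"jaw":0.005,"translation":[0,-0.0005,0],"dr":[0,0,-9]},
    {"jaw":0.005,"translation":[0,-0.0005,0],"dr":[0,0,-12]},
    {"jaw":0.005,"translation":[0,-0.0005,0],"dr":[0,0,-12]},
  ],
)

```text
time_s: 5.15
eef_pos: [0.5575, 0.2367, 0.0934]
tool_rot: [0.1, 0.698, -0.099, 0.702]
ft_force: [-1.8, 0.1, -0.8]
finger_gap: 0.139
```

```bash
python3 t.py
```

```text
t 5.15 p [0.5575 0.2367 0.0934] yaw -16.25 F [-1.85  0.1  -0.78] T [ 0.109  0.114 -0.095] Maxis -0.097 gap 0.139 j6 -0.927
```

Call:
send_rows(
  motion=[
    {"jaw":0.005,"translation":[0,0,0],"dr":[0,0,-3]},
    {"jaw":0.005,"translation":[0,0,0],"dr":[0,0,-6]},
    {"jaw":0.005,"translation":[0,0,0],"dr":[0,0,-9]},
    {"jaw":0.005,"translation":[0,0,0],"dr":[0,0,-12]},
  ],
)

```text
time_s: 5.65
eef_pos: [0.5574, 0.2366, 0.0934]
tool_rot: [0.173, 0.684, -0.172, 0.687]
ft_force: [-1.0, -1.2, -0.1]
finger_gap: 0.139
```

```bash
python3 t.py
```

```text
t 5.65 p [0.5574 0.2366 0.0934] yaw -28.26 F [-1.03 -1.18 -0.13] T [-0.217  0.198  0.013] Maxis 0.012 gap 0.1386 j6 -0.717
```

Call:
send_rows(
  motion=[
    {"jaw":0.005,"translation":[0,0,0],"dr":[0,0,-1.2]},
    {"jaw":0.005,"translation":[0,0,0],"dr":[0,0,-2.4]},
    {"jaw":0.005,"translation":[0,0,0],"dr":[0,0,-3.5]},
  ],
)

```text
time_s: 6.02
eef_pos: [0.5574, 0.2365, 0.0934]
tool_rot: [0.194, 0.679, -0.194, 0.682]
ft_force: [-1.1, -1.5, 0.3]
finger_gap: 0.134
```

```bash
python3 t.py
```

```text
t 6.025 p [0.5574 0.2365 0.0934] yaw -31.78 F [-1.14 -1.47  0.25] T [-0.19   0.144  0.015] Maxis 0.014 gap 0.1342 j6 -0.655
```

Call:
send_rows(
  motion=[
    {"jaw":0.005,"translation":[0,0,0],"dr":[0,0,-1.2]},
    {"jaw":0.005,"translation":[0,0,0],"dr":[0,0,-2.4]},
    {"jaw":0.005,"translation":[0,0,0],"dr":[0,0,-3.5]},
  ],
)

```text
time_s: 6.4
eef_pos: [0.5574, 0.2365, 0.0934]
tool_rot: [0.215, 0.672, -0.215, 0.675]
ft_force: [-0.3, -1.0, -0.2]
finger_gap: 0.137
```

```bash
python3 t.py
```

```text
t 6.4 p [0.5574 0.2365 0.0934] yaw -35.36 F [-0.28 -1.   -0.17] T [-0.248  0.181 -0.02 ] Maxis -0.02 gap 0.137 j6 -0.593
```

Call:
send_rows(
  motion=[
    {"jaw":0.005,"translation":[0,0,0],"dr":[0,0,-1.2]},
    {"jaw":0.005,"translation":[0,0,0],"dr":[0,0,-2.4]},
    {"jaw":0.005,"translation":[0,0,0],"dr":[0,0,-3.5]},
  ],
)

```text
time_s: 6.78
eef_pos: [0.5574, 0.2365, 0.0934]
tool_rot: [0.236, 0.665, -0.236, 0.668]
ft_force: [-1.3, -1.0, -0.1]
finger_gap: 0.134
```

```bash
python3 t.py
```

```text
t 6.775 p [0.5574 0.2365 0.0934] yaw -38.93 F [-1.33 -0.96 -0.13] T [-0.273  0.257  0.066] Maxis 0.065 gap 0.1344 j6 -0.53
```

Call:
send_rows(
  motion=[
    {"jaw":0.005,"translation":[0,0,0],"dr":[0,0,-1.2]},
    {"jaw":0.005,"translation":[0,0,0],"dr":[0,0,-2.4]},
    {"jaw":0.005,"translation":[0,0,0],"dr":[0,0,-3.5]},
  ],
)

```text
time_s: 7.15
eef_pos: [0.5574, 0.2364, 0.0934]
tool_rot: [0.256, 0.657, -0.256, 0.661]
ft_force: [-1.1, -2.1, 1.1]
finger_gap: 0.136
```

```bash
python3 t.py
```

```text
t 7.15 p [0.5574 0.2364 0.0934] yaw -42.51 F [-1.07 -2.05  1.14] T [-0.339  0.322 -0.05 ] Maxis -0.051 gap 0.1358 j6 -0.468
```

Call:
send_rows(
  motion=[
    {"jaw":0.005,"translation":[0,0,0],"dr":[0,0,-1.2]},
    {"jaw":0.005,"translation":[0,0,0],"dr":[0,0,-2.4]},
    {"jaw":0.005,"translation":[0,0,0],"dr":[0,0,-3.5]},
  ],
)

```text
time_s: 7.52
eef_pos: [0.5574, 0.2364, 0.0934]
tool_rot: [0.277, 0.649, -0.277, 0.652]
ft_force: [-2.6, -1.9, 0.7]
finger_gap: 0.138
```

```bash
python3 t.py
```

```text
t 7.525 p [0.5574 0.2364 0.0934] yaw -46.08 F [-2.64 -1.92  0.72] T [-0.342  0.397  0.011] Maxis 0.008 gap 0.1385 j6 -0.405
```

Call:
send_rows(
  motion=[
    {"jaw":0.005,"translation":[0,0,0],"dr":[0,0,-1.2]},
    {"jaw":0.005,"translation":[0,0,0],"dr":[0,0,-2.4]},
    {"jaw":0.005,"translation":[0,0,0],"dr":[0,0,-3.5]},
  ],
)

```text
time_s: 7.9
eef_pos: [0.5573, 0.2364, 0.0933]
tool_rot: [0.297, 0.64, -0.297, 0.643]
ft_force: [-1.7, -1.7, 1.7]
finger_gap: 0.136
```

```bash
python3 t.py
```

```text
t 7.9 p [0.5573 0.2364 0.0933] yaw -49.66 F [-1.67 -1.74  1.65] T [-0.45   0.419  0.05 ] Maxis 0.049 gap 0.1356 j6 -0.343
```

Call:
send_rows(
  motion=[
    {"jaw":0.005,"translation":[0,0,0],"dr":[0,0,-1.2]},
    {"jaw":0.005,"translation":[0,0,0],"dr":[0,0,-2.4]},
    {"jaw":0.005,"translation":[0,0,0],"dr":[0,0,-3.5]},
  ],
)

```text
time_s: 8.28
eef_pos: [0.5573, 0.2364, 0.0934]
tool_rot: [0.316, 0.631, -0.317, 0.634]
ft_force: [-2.9, -2.2, 0.7]
finger_gap: 0.134
```

```bash
python3 t.py
```

```text
t 8.275 p [0.5573 0.2364 0.0934] yaw -53.23 F [-2.93 -2.16  0.69] T [-0.496  0.416 -0.003] Maxis -0.006 gap 0.1343 j6 -0.28
```

Call:
send_rows(
  motion=[
    {"jaw":0.005,"translation":[0,0,0],"dr":[0,0,-1.2]},
    {"jaw":0.005,"translation":[0,0,0],"dr":[0,0,-2.4]},
    {"jaw":0.005,"translation":[0,0,0],"dr":[0,0,-3.5]},
  ],
)

```text
time_s: 8.65
eef_pos: [0.5573, 0.2364, 0.0934]
tool_rot: [0.336, 0.621, -0.337, 0.623]
ft_force: [-2.9, -3.8, 1.5]
finger_gap: 0.133
```

```bash
python3 t.py
```

```text
t 8.65 p [0.5573 0.2364 0.0934] yaw -56.81 F [-2.86 -3.78  1.49] T [-0.498  0.538  0.015] Maxis 0.012 gap 0.1328 j6 -0.218
```

Call:
send_rows(
  motion=[
    {"jaw":0.005,"translation":[-0.0003,-0.0003,0],"dr":[0,0,-1.2]},
    {"jaw":0.005,"translation":[-0.0003,-0.0003,0],"dr":[0,0,-2.4]},
    {"jaw":0.005,"translation":[-0.0003,-0.0003,0],"dr":[0,0,-3.5]},
  ],
)

```text
time_s: 9.02
eef_pos: [0.5571, 0.2362, 0.0934]
tool_rot: [0.355, 0.61, -0.356, 0.613]
ft_force: [-0.2, 1.2, 0.0]
finger_gap: 0.137
```

```bash
python3 t.py
```

```text
t 9.025 p [0.5571 0.2362 0.0934] yaw -60.38 F [-0.2   1.2   0.04] T [ 0.082 -0.159  0.085] Maxis 0.085 gap 0.1369 j6 -0.155
```

Call:
send_rows(
  motion=[
    {"jaw":0.005,"translation":[0,0,0],"dr":[0,0,-1]},
    {"jaw":0.005,"translation":[0,0,0],"dr":[0,0,-2]},
  ],
)

```text
time_s: 9.28
eef_pos: [0.5571, 0.2362, 0.0933]
tool_rot: [0.366, 0.603, -0.367, 0.606]
ft_force: [-0.8, -0.1, 0.3]
finger_gap: 0.133
```

```bash
python3 t.py
```

```text
t 9.275 p [0.5571 0.2362 0.0933] yaw -62.45 F [-0.76 -0.09  0.35] T [-0.033  0.035  0.004] Maxis 0.003 gap 0.1327 j6 -0.119
```

Call:
send_rows(
  motion=[
    {"jaw":0.005,"translation":[0,0,0],"dr":[0,0,-1.2]},
    {"jaw":0.005,"translation":[0,0,0],"dr":[0,0,-2.4]},
    {"jaw":0.005,"translation":[0,0,0],"dr":[0,0,-3.5]},
  ],
)

```text
time_s: 9.65
eef_pos: [0.5571, 0.2362, 0.0934]
tool_rot: [0.385, 0.591, -0.386, 0.594]
ft_force: [-0.4, -1.0, -0.4]
finger_gap: 0.135
```

```bash
python3 t.py
```

```text
t 9.65 p [0.5571 0.2362 0.0934] yaw -66.03 F [-0.36 -0.96 -0.44] T [-0.053  0.108  0.028] Maxis 0.028 gap 0.1347 j6 -0.057
```

Call:
send_rows(
  motion=[
    {"jaw":0.005,"translation":[0,0,0],"dr":[0,0,-1.2]},
    {"jaw":0.005,"translation":[0,0,0],"dr":[0,0,-2.4]},
    {"jaw":0.005,"translation":[0,0,0],"dr":[0,0,-3.5]},
  ],
)

```text
time_s: 10.02
eef_pos: [0.5571, 0.2362, 0.0933]
tool_rot: [0.403, 0.579, -0.404, 0.582]
ft_force: [-1.0, -0.2, 0.3]
finger_gap: 0.137
```

```bash
python3 t.py
```

```text
t 10.025 p [0.5571 0.2362 0.0933] yaw -69.6 F [-1.04 -0.19  0.33] T [-0.119  0.167  0.051] Maxis 0.05 gap 0.1369 j6 0.006
```

Call:
send_rows(
  motion=[
    {"jaw":0.005,"translation":[0,0,0],"dr":[0,0,-1.2]},
    {"jaw":0.005,"translation":[0,0,0],"dr":[0,0,-2.4]},
    {"jaw":0.005,"translation":[0,0,0],"dr":[0,0,-3.5]},
  ],
)

```text
time_s: 10.4
eef_pos: [0.557, 0.2362, 0.0934]
tool_rot: [0.421, 0.566, -0.422, 0.569]
ft_force: [-1.1, -0.2, 0.2]
finger_gap: 0.135
```

```bash
python3 t.py
```

```text
t 10.4 p [0.557  0.2362 0.0934] yaw -73.17 F [-1.1  -0.19  0.2 ] T [-0.136  0.18   0.301] Maxis 0.3 gap 0.1353 j6 0.068
```

Call:
send_rows(
  motion=[
    {"jaw":0.005,"translation":[0,0,0],"dr":[0,0,0]},
  ],
)

```text
time_s: 10.52
eef_pos: [0.557, 0.2362, 0.0933]
tool_rot: [0.421, 0.566, -0.422, 0.569]
ft_force: [-0.7, -1.0, 0.0]
finger_gap: 0.136
```

```bash
python3 t.py; python3 -c "
from h import *
import time
for i in range(4): vision.camera('top'); s=robot.state(); print(s['time_s'],np.round(s['ft_torque'],3))"
```

```text
t 10.525 p [0.557  0.2362 0.0933] yaw -73.19 F [-0.72 -1.    0.  ] T [-0.119  0.128  0.324] Maxis 0.323 gap 0.1357 j6 0.068
10.575 [-0.156  0.162  0.273]
10.625 [-0.168  0.208  0.337]
10.675 [-0.199  0.155  0.254]
10.725 [-0.184  0.129  0.346]
```

Call:
send_rows(
  motion=[
    {"jaw":0.02,"translation":[0,0,0],"dr":[0,0,0]},
    {"jaw":0.03,"translation":[0,0,0],"dr":[0,0,0]},
    {"jaw":0.03,"translation":[0,0,0],"dr":[0,0,0]},
  ],
)

```text
time_s: 11.1
eef_pos: [0.5571, 0.2362, 0.0934]
tool_rot: [0.421, 0.566, -0.422, 0.569]
ft_force: [1.0, 0.3, 0.4]
finger_gap: 0.35
```

Call:
send_rows(
  motion=[
    {"jaw":0.03,"translation":[0,0,0.02],"dr":[0,0,0]},
    {"jaw":0.03,"translation":[0,0,0.05],"dr":[0,0,0]},
    {"jaw":0.03,"translation":[0,0,0.1],"dr":[0,0,0]},
    {"jaw":0.01,"translation":[0,0,0.12],"dr":[0,0,0]},
    {"jaw":0,"translation":[0,0,0.12],"dr":[0,0,0]},
  ],
)

```text
time_s: 11.72
eef_pos: [0.5575, 0.2363, 0.2156]
tool_rot: [0.422, 0.566, -0.421, 0.57]
ft_force: [0.5, 0.6, -0.1]
finger_gap: -0.001
```

```bash
python3 t.py; python3 - <<'E'
from h import *
look("top",["bleed_top","wing_grip"]);look("wrist",["bleed_top","wing_grip"],"w3.png")
E
```

```text
t 11.725 p [0.5575 0.2363 0.2156] yaw -73.16 F [ 0.54  0.63 -0.1 ] T [ 0.013 -0.035  0.02 ] Maxis 0.021 gap -0.0007 j6 0.067
top bleed_top 0.55 [ 0.5423 -0.0085  0.068 ]
wrist wing_grip 0.69 [0.5619 0.2376 0.0839]
```

Call:
send_rows(
  motion=[
    {"jaw":0,"translation":[-0.004,-0.06,0],"dr":[0,0,-5]},
    {"jaw":0,"translation":[-0.009,-0.12,0],"dr":[0,0,-10]},
    {"jaw":0,"translation":[-0.014,-0.18,0],"dr":[0,0,-15]},
    {"jaw":0,"translation":[-0.0195,-0.24,0],"dr":[0,0,-20]},
    {"jaw":0,"translation":[-0.0195,-0.244,0],"dr":[0,0,-20]},
  ],
)

```text
time_s: 12.65
eef_pos: [0.5367, -0.011, 0.2116]
tool_rot: [-0.513, -0.484, 0.516, -0.486]
ft_force: [-0.5, -0.5, -0.8]
finger_gap: -0.0
```

Call:
send_rows(
  motion=[
    {"jaw":0,"translation":[0,0,-0.04],"dr":[0,0,0]},
    {"jaw":0,"translation":[0,0,-0.08],"dr":[0,0,0]},
    {"jaw":0,"translation":[0,0,-0.11],"dr":[0,0,0]},
    {"jaw":0,"translation":[0,0,-0.115],"dr":[0,0,0]},
  ],
)

```text
time_s: 13.15
eef_pos: [0.5357, -0.0103, 0.0943]
tool_rot: [-0.512, -0.485, 0.517, -0.485]
ft_force: [-0.3, -0.7, 0.6]
finger_gap: 0.002
```

```bash
python3 t.py; python3 - <<'E'
from h import *
look("wrist",["bleed_top"],"w4.png"); look("scene",["bleed_top"],"s4.png");look("top",["bleed_top"],"t4.png")
I=[cv2.imread("pics/%s4.png"%n) for n in "wst"]
cv2.imwrite("pics/c4.png",np.hstack([cv2.resize(I[0],(400,250)),cv2.resize(I[1][120:260,230:454],(400,250))]))
E
```

```text
t 13.15 p [ 0.5357 -0.0103  0.0943] yaw -93.39 F [-0.28 -0.66  0.56] T [ 0.018 -0.025 -0.008] Maxis -0.063 gap 0.0025 j6 -0.004
wrist bleed_top 0.95 [ 0.5388 -0.0044  0.0702]
scene bleed_top 0.49 [ 0.5364 -0.0073  0.0716]
```

View pics/c4.png

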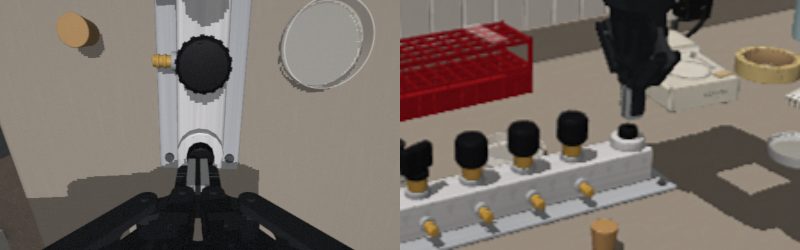

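Call:
send_rows(
  motion=[
    {"jaw":0,"translation":[0.002,0.0035,-0.006],"dr":[0,0,0]},
    {"jaw":0,"translation":[0.002,0.0035,-0.012],"dr":[0,0,0]},
    {"jaw":0,"translation":[0.002,0.0035,-0.016],"dr":[0,0,0]},
    {"jaw":0,"translation":[0.002,0.0035,-0.018],"dr":[0,0,0]},
    {"jaw":0,"translation":[0.002,0.0035,-0.018],"dr":[0,0,0]},
  ],
)

```text
time_s: 14.08
eef_pos: [0.5394, -0.0073, 0.0801]
tool_rot: [-0.514, -0.484, 0.516, -0.486]
ft_force: [-0.1, 3.3, 3.8]
finger_gap: -0.002
```

```bash
python3 t.py
```

```text
t 14.075 p [ 0.5394 -0.0073  0.0801] yaw -93.44 F [-0.09  3.34  3.81] T [ 0.469 -0.021  0.02 ] Maxis -0.063 gap -0.0021 j6 0.003
```

Call:
send_rows(
  motion=[
    {"jaw":0,"translation":[0,0,-0.002],"dr":[0,0,0]},
    {"jaw":0,"translation":[0,0,-0.004],"dr":[0,0,0]},
    {"jaw":0,"translation":[0,0,-0.004],"dr":[0,0,0]},
    {"jaw":0,"translation":[0,0,-0.004],"dr":[0,0,0]},
  ],
)

```text
time_s: 14.58
eef_pos: [0.5398, -0.0073, 0.0786]
tool_rot: [-0.514, -0.483, 0.515, -0.486]
ft_force: [-13.3, 2.7, 29.9]
finger_gap: -0.002
```

```bash
python3 t.py
```

```text
t 14.575 p [ 0.5398 -0.0073  0.0786] yaw -93.44 F [-13.34   2.69  29.87] T [0.516 2.412 0.015] Maxis -3.299 gap -0.0025 j6 0.003
```

```bash
python3 - <<'E'
from h import *
look("wrist",[],"w5.png"); look("scene",[],"s5.png")
I=[cv2.imread("pics/%s5.png"%n) for n in "ws"]
cv2.imwrite("pics/c5.png",np.hstack([cv2.resize(I[0][200:300,250:390],(400,286),interpolation=2),cv2.resize(I[1][165:221,330:408],(400,286),interpolation=2)]))
E
python3 t.py
```

```text
t 14.675 p [ 0.5398 -0.0073  0.0786] yaw -93.44 F [-13.8    2.59  31.51] T [ 0.5    2.418 -0.014] Maxis -3.437 gap 0.0018 j6 0.003
```

View pics/c5.png

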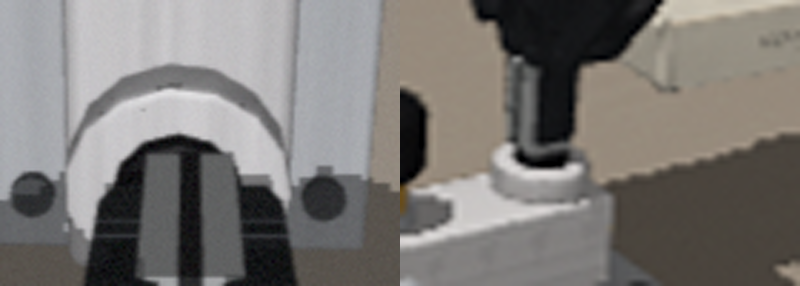

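Call:
send_rows(
  motion=[
    {"jaw":0,"translation":[0,0,0.01],"dr":[0,0,0]},
    {"jaw":0,"translation":[0,0,0.03],"dr":[0,0,0]},
    {"jaw":0,"translation":[0,0,0.05],"dr":[0,0,0]},
    {"jaw":0,"translation":[0,0,0.05],"dr":[0,0,0]},
  ],
)

```text
time_s: 15.18
eef_pos: [0.5405, -0.0074, 0.1307]
tool_rot: [0.515, 0.482, -0.515, 0.487]
ft_force: [0.9, -0.6, -0.6]
finger_gap: -0.003
```

```bash
python3 t.py; python3 - <<'E'
from h import *
p,M=look("wrist",["bleed_top"],"w6.png"); look("scene",["bleed_top"],"s6.png")
f=200/np.tan(np.radians(p["vertical_fov"]/2)); Mi=np.linalg.inv(p["mount"])
I=cv2.resize(cv2.imread("pics/w6.png")[180:320,235:405],(680,560),interpolation=2)
for tx,col in((.017,(0,255,0)),(.021,(0,0,255))):
  for ty in(-.0145,-.008,0,.008,.0145):
    for tz in(-.011,.011):
      c=Mi@[tx,ty,tz,1]; u=p["cx"]+f*c[0]/-c[2]; v=p["cy"]-f*c[1]/-c[2]
      cv2.circle(I,(int((u-235)*4),int((v-180)*4)),3,col,-1)
cv2.imwrite("pics/c6.png",I)
E
```

```text
t 15.175 p [ 0.5405 -0.0074  0.1307] yaw -93.44 F [ 0.9  -0.58 -0.63] T [ 0.01  -0.011 -0.012] Maxis 0.218 gap -0.0033 j6 0.002
wrist bleed_top 0.85 [ 0.5363 -0.0065  0.0676]
wrist bleed_top 0.49 [ 0.6564  0.0701 -0.0008]
scene bleed_top 0.55 [0.6458 0.2257 0.0034]
scene bleed_top 0.54 [ 0.537  -0.0084  0.07  ]
```

View pics/c6.png

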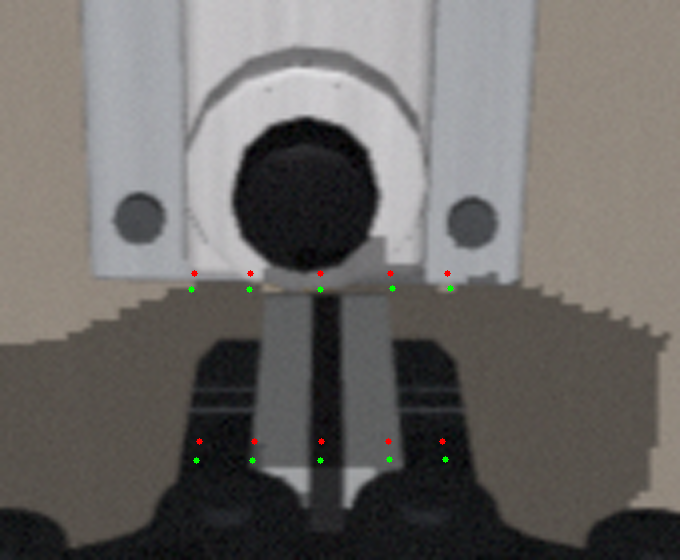

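Call:
send_rows(
  motion=[
    {"jaw":0,"translation":[-0.003,0.003,0],"dr":[8,-0.5,0]},
    {"jaw":0,"translation":[-0.003,0.003,0],"dr":[16,-1,0]},
    {"jaw":0,"translation":[-0.003,0.003,0],"dr":[25,-1.5,0]},
    {"jaw":0,"translation":[-0.003,0.003,-0.02],"dr":[25,-1.5,0]},
    {"jaw":0,"translation":[-0.003,0.003,-0.035],"dr":[25,-1.5,0]},
  ],
)

```text
time_s: 16.0
eef_pos: [0.5359, -0.0043, 0.0906]
tool_rot: [0.613, 0.577, -0.393, 0.37]
ft_force: [-0.2, -0.5, 0.3]
finger_gap: 0.001
```

```bash
cat > e.py <<'E'
from h import *
s=robot.state(); Rm=R.from_quat(s["tool_rot"]).as_matrix()
for z in(-.011,.011): print("edge",np.round([s["eef_pos"]+Rm@[.017,y,z] for y in(-.008,.008)],4).tolist())
E
python3 t.py; python3 e.py; python3 -c "
from h import *
look('wrist',['bleed_top'])"
```

```text
t 16.0 p [ 0.5359 -0.0043  0.0906] yaw -93.46 F [-0.16 -0.52  0.27] T [-0.173 -0.001 -0.01 ] Maxis -0.039 gap 0.0008 j6 -0.308
edge [[0.5289, 0.0132, 0.0798], [0.5449, 0.0123, 0.0798]]
edge [[0.5277, -0.0067, 0.0706], [0.5436, -0.0077, 0.0706]]
```

Call:
send_rows(
  motion=[
    {"jaw":0,"translation":[0.002,0,-0.003],"dr":[0,0,0]},
    {"jaw":0,"translation":[0.002,0,-0.007],"dr":[0,0,0]},
    {"jaw":0,"translation":[0.002,0,-0.0105],"dr":[0,0,0]},
    {"jaw":0,"translation":[0.002,0,-0.0105],"dr":[0,0,0]},
    {"jaw":0,"translation":[0.002,0,-0.0105],"dr":[0,0,0]},
  ],
)

```text
time_s: 16.73
eef_pos: [0.5377, -0.0032, 0.0805]
tool_rot: [0.613, 0.578, -0.393, 0.369]
ft_force: [-0.4, 3.6, 6.8]
finger_gap: -0.003
```

```bash
python3 t.py; python3 e.py
```

```text
t 16.725 p [ 0.5377 -0.0032  0.0805] yaw -93.38 F [-0.44  3.57  6.78] T [0.754 0.181 0.071] Maxis -0.105 gap -0.0031 j6 -0.316
edge [[0.5307, 0.0144, 0.0697], [0.5467, 0.0134, 0.0697]]
edge [[0.5295, -0.0056, 0.0605], [0.5455, -0.0065, 0.0605]]
```

Call:
send_rows(
  motion=[
    {"jaw":0,"translation":[0,0,-0.001],"dr":[0,0,0]},
    {"jaw":0,"translation":[0,0,-0.0015],"dr":[0,0,0]},
    {"jaw":0,"translation":[0,0,-0.0015],"dr":[0,0,0]},
  ],
)

```text
time_s: 17.1
eef_pos: [0.538, -0.0031, 0.0802]
tool_rot: [0.613, 0.578, -0.392, 0.369]
ft_force: [-6.7, 0.6, 13.7]
finger_gap: -0.0
```

```bash
python3 t.py; python3 e.py
```

```text
t 17.1 p [ 0.538  -0.0031  0.0802] yaw -93.36 F [-6.68  0.55 13.66] T [0.815 0.99  0.384] Maxis -1.234 gap -0.0005 j6 -0.317
edge [[0.531, 0.0145, 0.0694], [0.5469, 0.0136, 0.0694]]
edge [[0.5298, -0.0054, 0.0602], [0.5458, -0.0064, 0.0602]]
```

Call:
send_rows(
  motion=[
    {"jaw":0,"translation":[0,0,0.001],"dr":[0,0,0]},
    {"jaw":0,"translation":[0,0,0.001],"dr":[0,0,0]},
    {"jaw":0,"translation":[0,0,0.001],"dr":[0,0,0]},
  ],
)

```text
time_s: 17.48
eef_pos: [0.538, -0.003, 0.0813]
tool_rot: [0.613, 0.578, -0.392, 0.37]
ft_force: [-1.4, 0.1, 4.3]
finger_gap: 0.0
```

```bash
cat > m.py <<'E'
from h import *
a=[];z=[]
for i in range(3):
    vision.camera('top'); s=robot.state(); a.append(s['ft_force']); z.append(s['eef_pos'])
print(np.round(np.mean(z,0),4),np.round(np.mean(a,0),2))
E
python3 m.py
```

```text
[ 0.538  -0.003   0.0812] [-2.09  0.12  4.48]
```

Call:
send_rows(
  motion=[
    {"jaw":0,"translation":[0,0,0.0015],"dr":[0,0,0]},
    {"jaw":0,"translation":[0,0,0.0015],"dr":[0,0,0]},
  ],
)

```text
time_s: 17.88
eef_pos: [0.538, -0.003, 0.0828]
tool_rot: [0.613, 0.578, -0.392, 0.369]
ft_force: [-1.7, 0.4, 4.6]
finger_gap: -0.003
```

```bash
python3 m.py
```

```text
[ 0.538  -0.003   0.0827] [-1.45  0.71  3.8 ]
```

Call:
send_rows(
  motion=[
    {"jaw":0,"translation":[0,0,0.0015],"dr":[0,0,0]},
    {"jaw":0,"translation":[0,0,0.0015],"dr":[0,0,0]},
  ],
)

```text
time_s: 18.27
eef_pos: [0.538, -0.0031, 0.0843]
tool_rot: [0.613, 0.578, -0.392, 0.369]
ft_force: [-0.3, -0.9, 3.6]
finger_gap: -0.005
```

```bash
python3 m.py
```

```text
[ 0.538  -0.003   0.0842] [-1.11  0.12  3.57]
```

Call:
send_rows(
  motion=[
    {"jaw":0,"translation":[0,0,0.0015],"dr":[0,0,0]},
    {"jaw":0,"translation":[0,0,0.0015],"dr":[0,0,0]},
  ],
)

```text
time_s: 18.68
eef_pos: [0.538, -0.003, 0.0857]
tool_rot: [0.613, 0.578, -0.392, 0.369]
ft_force: [-0.7, 0.8, 1.9]
finger_gap: 0.0
```

```bash
python3 m.py
```

```text
[ 0.538  -0.003   0.0856] [-0.67  0.58  2.7 ]
```

Call:
send_rows(
  motion=[
    {"jaw":0,"translation":[0,0,0.0015],"dr":[0,0,0]},
    {"jaw":0,"translation":[0,0,0.0015],"dr":[0,0,0]},
  ],
)

```text
time_s: 19.08
eef_pos: [0.538, -0.003, 0.0872]
tool_rot: [0.613, 0.578, -0.392, 0.369]
ft_force: [-0.9, 0.7, 1.6]
finger_gap: -0.001
```

```bash
python3 m.py
```

```text
[ 0.538  -0.003   0.0871] [-0.72  0.18  1.62]
```

Call:
send_rows(
  motion=[
    {"jaw":0,"translation":[0,0,0.01],"dr":[0,0,0]},
    {"jaw":0,"translation":[0,0,0.04],"dr":[0,0,0]},
    {"jaw":0,"translation":[0,0,0.09],"dr":[0,0,0]},
    {"jaw":0,"translation":[-0.04,0,0.13],"dr":[0,0,0]},
    {"jaw":0,"translation":[-0.08,0,0.16],"dr":[0,0,0]},
  ],
)

```text
time_s: 19.85
eef_pos: [0.457, -0.003, 0.2493]
tool_rot: [0.613, 0.578, -0.392, 0.37]
ft_force: [0.7, 0.3, 0.1]
finger_gap: -0.002
```

Call:
send_rows(
  motion=[
    {"jaw":0,"translation":[-0.02,0,0],"dr":[-8,0,0]},
    {"jaw":0,"translation":[-0.04,0,0],"dr":[-16,0,0]},
    {"jaw":0,"translation":[-0.04,0,0],"dr":[-25,0,0]},
    {"jaw":0,"translation":[-0.04,0,0],"dr":[-25,0,0]},
  ],
)

```text
time_s: 20.35
eef_pos: [0.4168, -0.0016, 0.2503]
tool_rot: [0.518, 0.48, -0.507, 0.495]
ft_force: [-0.4, -0.5, 0.5]
finger_gap: -0.003
```

```bash
python3 t.py; python3 - <<'E'
from h import *
look("top",["bleed_top","dropper_bottle","petri_dish","cork"],"t9.png"); look("scene",["bleed_top","dropper_bottle","petri_dish","cork","wing_grip"],"s9.png")
I=[cv2.imread("pics/%s9.png"%n) for n in "ts"]
cv2.imwrite("pics/c9.png",np.hstack([cv2.resize(I[0][100:300,190:430],(400,333)),cv2.resize(I[1][140:300,190:420],(400,333),interpolation=2)]))
E
```

```text
t 20.35 p [ 0.4168 -0.0016  0.2503] yaw -92.84 F [-0.39 -0.51  0.49] T [-0.011  0.015 -0.024] Maxis -0.045 gap -0.0027 j6 -0.013
top bleed_top 0.68 [0.5449 0.1236 0.0432]
top bleed_top 0.51 [ 0.5424 -0.0105  0.0633]
top dropper_bottle 0.69 [0.644  0.2276 0.0012]
top petri_dish 0.76 [ 0.6546  0.0708 -0.0012]
top cork 0.51 [ 0.4392  0.092  -0.0053]
scene bleed_top 0.4 [ 0.5366 -0.0071  0.0669]
scene dropper_bottle 0.66 [0.6436 0.2237 0.0027]
scene petri_dish 0.75 [0.6532 0.0751 0.0035]
scene cork 0.66 [0.556 0.235 0.083]
scene cork 0.49 [ 0.4373  0.0957 -0.006 ]
scene wing_grip 0.58 [0.5558 0.2348 0.085 ]
```

View pics/c9.png

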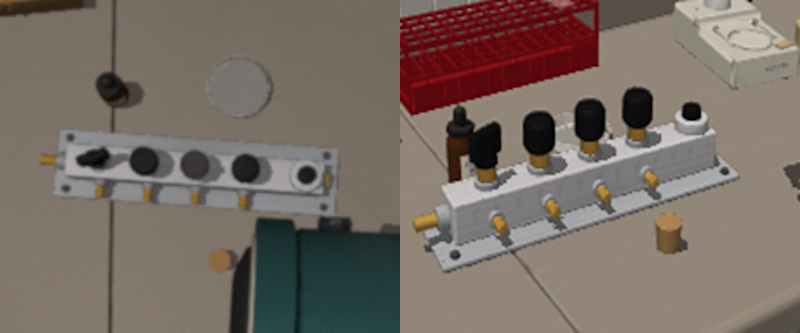

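```bash
python3 -c "
from plant import robot
print(robot.close_job())"
```

```text
the job is handed in; nothing more can be done
None
```

I closed the wing valve, pressed the bleed button fully down and let it come back up, then handed the job in at about 20 s. The hand-in gives no verdict.

- **Wing valve:** I turned it clockwise by about 69°. The turning moment then jumped to about 0.31 N m held still, against an aim of 0.35. That means the seat was squeezed by roughly 0.04 to 0.065 rad, and it should stay at about 0.037 after release. I can't read the seat directly, so this comes from the moment and the turn angle.
- **Bleed button:** I pressed it twice. The first press, with the tool straight down, ended on something hard at about 30 N. I couldn't tell whether that was the collar round the button or the button's own stop. The second press, with the tool tilted, reached a hard stop at about 14 N.
- **Button depth, where a check disagreed:** Fingertip height alone put that second press at only 4.8 mm. On the way up, the spring force fell from 4.5 to 1.6 N. The tip was still in contact 6.9 mm above the stop, so I take the stop as the end of the button's travel.
- **Final check:** The pictures show the button back up and the wing turned. The bottle, dish and cork are within about 6 mm of their first measured positions. The arm is clear with about zero force, and I saw no sign of contact with the round knobs.

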